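Change the mould in the drawer press

ROBOT

A 7-joint arm with a two-finger parallel gripper is mounted at the origin on the work surface. World frame = base frame: x ahead of the robot, y to its left, z up, the work surface at z = 0. Lengths are in m, angles in rad, forces in N, time in s.
With the tool pointing down it reaches from about 0.4 to 0.85 m from the base axis. Payload 10.4 kg.
Tool frame: the origin (TCP) lies midway between the tips of the shut fingers; the grasp point (between the pads) lies behind it (ctrl.grasp_offset is the y of the grasp point in the tool frame, in m); y points along the fingers, z is the direction in which the jaws open and shut, and the axes are right-handed (so a half turn about y gives the same grasp; the last joint's range is limited). The gripper opens to 87 mm and grips with 3 to 60 N. Pads are 19 mm wide; open, the fingers measure 117 mm over their backs; the gripper's body (75 mm by 190 mm) begins 51 mm behind the grasp point.
Start: joints at [-1.268, 0.332, -0.065, 1.46, 0.022, 1.35, -0.088], TCP at [0.2, 0.592, 0.223] pointing down, gripper open.
Joint ranges: [-2.6, 2.6], [-0.5, 2.12], [-1.47, 1.34], [0.16, 2.42], [-1.27, 4.41], [0.06, 2.06], [-2.6, 2.6]. Speed limits (rad/s): [2.22, 2.22, 2.79, 2.79, 3.14, 3.14, 3.14].

INTERFACE

Orientations are given as a rotation vector (axis times angle).
In Python, from cell import sensors, imaging, workorder, ctrl gives the robot as it stands. The module is installed in compiled form; this text tells all that it offers.
- The arm moves only by the tool drive_tool, never from a script. Its argument "plan" is a list of rows, each a list of 7 numbers: the shift along the world's x, y, z in mm, then the turn, a rotation vector about the world's x, y, z in rad, then the closure in counts, from 0 (fully open) to 255 (shut). A call has 1 to 5 rows; each row is the pose to reach, as a shift and turn from the pose commanded when the call began; what a row does not reach only later rows make up. A row lasts 1/12 s, in which the tool goes at most 41.7 mm and 7.16 degrees, less where a joint would pass 70% of its speed; a pose out of reach is approached as far as the arm can. A call with a gripper value outside its range is refused whole. The fingers move at their own pace and stop on an object; "newtons" is the grip in N (left out, the last holds). Time passes only in rows, so rows that repeat a pose let the fingers close. It gives the time, the measured TCP pose, the force and the opening at its end, in the units of the state.
- sensors.get_obs(): the state, without advancing time (a new reading comes with each control period).
- imaging.capture(name): name is "scene" or "top" or "wrist"; returns (picture, depth): 384x512x3 uint8, red, green, blue; 384x512 float32, m along the optical axis (not along the pixel's ray), 0 where there is no reading.
- imaging.camera_params(name): a dict with "fx", "fy", "cx", "cy" (pixels), "xyz" and "rotation" of the camera in the world; the wrist camera has in their place "hand_eye" (4x4, takes a point from camera to tool coordinates, whose origin is the TCP and whose axes are the tool frame's). Camera axes: x right, y down, z forward; pixel columns grow to the right and rows downward; lengths in m; the calibration is good to about 2 mm. A picture is of the moment at which its call begins: read the wrist's pose just before it. camera_params takes no time and is no camera call.
- workorder.finish_job(): hands the job in, once; it reports no verdict.
The state is a dict: "t": time; "joint_pos": joint angles; "qvel": joint speeds; "joint_torque": joint torques, N m; "eef_pos": TCP position; "tool_rot": TCP orientation; "ft_force": force on the tool from outside, world axes, zero at the start; "torque": the same for the moment, N m; "width": finger opening in m.
Only numpy, scipy, OpenCV 4.12 (cv2) and the standard library are available. Lean on these libraries where they do the work, as an engineer would, in place of code of your own. Each camera call takes 0.05 s, during which the arm holds its last target. There are 200 camera calls.

TASK

Change the mould in the forming press: slide the yellow-framed guard fully open, pull the tray out to its stop by its black grip, and stand the used mould from the tray flat on the dark cooling plate. Then set the mould with the round brass dome down on the red pad, centred and with its long side along the tray's travel, push the tray fully home and slide the guard fully shut. Put the moulds down without dropping or tipping them, and leave everything else on the bench where it is.

Things in the scene. Friction and masses are not known exactly. Their poses are not given: they have to be found in the camera images.
- press: fixed press; origin on the bench in the middle of its mouth under the guard; x points into the press, z up (mm below in its axes). Blue base to z 50 mm, x -10..290, y -340..130. Mouth 200 mm wide. Guard rail x -8..16, z 164..184. Head plate z to 206 from x 17, screw T bar to z 293 at x 125 (y +-130). Upper platen underside z 123. Grey control unit z to 183 at y -338..-138, x from 27
- guard_window (a joint): guard travel, m: 0 shut, 0.20 fully open; slides along the press's -y. Starts 0 to 0.03. About 2 N friction + 6 N per m/s, stays where left. Clear window in a yellow frame, 210 mm wide, in the plane x = 0, z 85 to 166 mm: the bare tray passes under it, a mould does not
- guard_handle (a point): top of the guard's black bow handle: an upright 12 mm round bar, axis 40 mm in front of the window (press x -40; y +85 when shut), z 100 to 168 mm, with a horizontal arm back to the window at each end. The point is on the bar axis at z 168 (the metal ends 6 mm higher). Pinch it across the press's y from above
- tray_plate (a joint): tray travel, m: 0 fully home, 0.24 pulled out to its stop; slides along the press's -x. Starts 0 to 0.025. About 3.5 N friction + 12 N per m/s, stays where left
- tray_grip (a point): top centre (z 116 mm) of the tray's upright round black grip, 26 to 30 mm across and 43 mm tall, on a 56 mm wide tongue whose top is at z 65 mm; at press x -90, y 0 when home, outside the guard
- pad (a point): centre of the top (z 68 mm) of the red pad on the tray, axes parallel to the press's. Pad 140 (x) by 96 (y) by 3 mm on the 170 mm wide aluminium tray, underside z 55. At press x 115, y 0 when home, so x -125 when the tray is at its stop
- mould_old: the used mould, starts on the tray inside the press: aluminium block 100 (x) by 56 (y) by 28 mm with a dark flat-topped form 74 x 34 x 12 mm on top, 40 mm high in all, 0.3 to 0.65 kg. Origin under its centre, x along its length.
- mould_new: the mould to load: the same 100 x 56 x 28 mm aluminium block with a single round brass dome, 46 mm across and 13 mm high, on top (41 mm in all), 0.3 to 0.65 kg, lying on the bench. Origin under its centre, x along its length. Either end may point into the press.
- mould_ribs: a mould not wanted now: the same block with two long steel ribs on top (39 mm high in all); a bystander. It may lie in either of the two mould places. Origin under its centre, x along its length.
- cooling_plate: dark ribbed cooling plate, fixed, 160 (x) by 110 (y) by 12 mm, flat on top for standing moulds on. Origin under its centre.
- clip_a: loose black belt clip, 70 x 22 x 15 mm, lying flat; a bystander; origin under its centre, x along its length
- clip_b: loose black belt clip, 70 x 22 x 15 mm, lying flat; a bystander; origin under its centre, x along its length
- clip_c: loose black belt clip, 70 x 22 x 15 mm, lying flat; a bystander; origin under its centre, x along its length
- jar: clear jar with a steel cap, 60 mm across, 70 mm tall; a bystander; origin under its centre
- screwdriver: orange-handled screwdriver lying along its x axis, 26 mm high; a bystander; origin under its middle
- drill: green cordless drill standing on its battery, 205 mm tall, reaching 180 mm from its axis along its x axis; a bystander; origin under the middle of its battery
Things that resemble listed ones, but are neither listed nor needed, are in the scene too. Of the things that look like the cooling_plate, the middle-sized one is meant.

How it is judged:
By the outcome, as a careful person would: the job done as asked, in the order asked, and still so for the second after the job is handed in, with the robot touching nothing.
It also fails if it takes over 72 s, if anything falls off the work surface, if the arm or the gripper's body presses on something with over 40 N, if the wrist force passes 120 N, or if a joint passes its speed limit or range.

## Working session

There is one attempt and no reset: what is moved stays moved. The work goes in short steps, Python scripts to look and compute and a tool call to move; the robot and the scene stay as the last step left them, time stands still between calls to the robot, and variables do not carry over. Pictures are saved under pics/ and viewed, on a budget of 10 in all, crops included, one or two more only if the job needs it, and the job is handed in when it is done.

Besides the shell and the picture viewer there is one more tool, called after ">>>" by a JSON object that holds its "op" and its "data". drive_tool: Moves the arm, as the interface text tells. Its arguments: {"type":"object","properties":{"plan":{"type":"array"},"newtons":{"type":"number"}},"required":["plan"]}

```bash
mkdir -p pics; cat > h.py <<'E'
import numpy as np, cv2
from cell import sensors, imaging, workorder, ctrl
from scipy.spatial.transform import Rotation as R
def pose(name):
    p=imaging.camera_params(name)
    if 'xyz' in p:
        r=np.array(p['rotation'],float); r=r if r.shape==(3,3) else R.from_rotvec(r).as_matrix() if r.size==3 else R.from_quat(r).as_matrix()
        return p,r,np.array(p['xyz'])
    o=sensors.get_obs(); T=np.array(p['hand_eye']); rt=R.from_rotvec(o['tool_rot']).as_matrix()
    return p,rt@T[:3,:3],rt@T[:3,3]+np.array(o['eef_pos'])
def shot(name,save=None):
    P=pose(name); im,d=imaging.capture(name)
    if save: cv2.imwrite('pics/'+save,im[:,:,::-1])
    np.savez('%s.npz'%name,im=im,d=d,r=P[1],t=P[2],k=[P[0][k] for k in('fx','fy','cx','cy')])
def load(name): return np.load('%s.npz'%name)
def plane(s,uv,z):
    fx,fy,cx,cy=s['k']; uv=np.atleast_2d(np.array(uv,float))
    ray=np.c_[(uv[:,0]-cx)/fx,(uv[:,1]-cy)/fy,np.ones(len(uv))]@s['r'].T
    return s['t']+ray*((z-s['t'][2])/ray[:,2])[:,None]
def cloud(s):
    fx,fy,cx,cy=s['k']; v,u=np.mgrid[:384,:512]; d=s['d']
    return np.dstack([(u-cx)/fx*d,(v-cy)/fy*d,d])@s['r'].T+s['t']
E
python3 - <<'E'
from h import *
print(imaging.camera_params('top'));o=sensors.get_obs();print(o,ctrl.grasp_offset, imaging.camera_params('wrist'))
shot('top');shot('scene')
a=load('top')['im'];b=load('scene')['im']
cv2.imwrite('pics/top1.png',cv2.resize(a,(800,600),interpolation=cv2.INTER_CUBIC)[:,:,::-1])
cv2.imwrite('pics/scene1.png',cv2.resize(b,(800,600),interpolation=cv2.INTER_CUBIC)[:,:,::-1])
E
```

```text
{'fx': 432.3459220152627, 'fy': 432.3459220152627, 'cx': 252.0432524231354, 'cy': 196.62155851506006, 'xyz': array([ 0.34926138, -0.07776075,  1.68494431]), 'rotation': array([-2.20284802,  2.16728472, -0.0720392 ])}
{'t': 0.0, 'joint_pos': array([-1.26759235,  0.33287773, -0.06470217,  1.46095577,  0.02162787,
        1.34986893, -0.0885043 ]), 'qvel': array([-0.00012267,  0.00166608,  0.00028551, -0.00074042, -0.00025414,
        0.00093065,  0.00119614]), 'joint_torque': array([-6.91265609e-05, -6.23282290e+01,  2.44137982e-02, -3.89865768e+01,
       -6.13066996e-02,  4.04856645e-02,  1.41140472e-04]), 'eef_pos': array([0.19993434, 0.59175323, 0.22174338]), 'tool_rot': array([-1.55704344,  0.25582019, -0.2556015 ]), 'ft_force': array([ 0.37252903, -0.44317589,  0.69233595]), 'torque': array([-0.02169135, -0.03982374,  0.01480722]), 'width': 0.08706460403485511} -0.0187 {'fx': 298.73832006124167, 'fy': 298.73832006124167, 'cx': 259.9316784327259, 'cy': 191.8636596795964, 'hand_eye': array([[-6.37288710e-05,  9.53447561e-01,  3.01558857e-01,
        -8.39374071e-02],
       [-4.03920187e-05, -3.01558860e-01,  9.53447561e-01,
        -1.62823253e-01],
       [ 9.99999997e-01,  4.85815656e-05,  5.77296774e-05,
        -8.61412735e-04],
       [ 0.00000000e+00,  0.00000000e+00,  0.00000000e+00,
         1.00000000e+00]])}
```

View pics/top1.png

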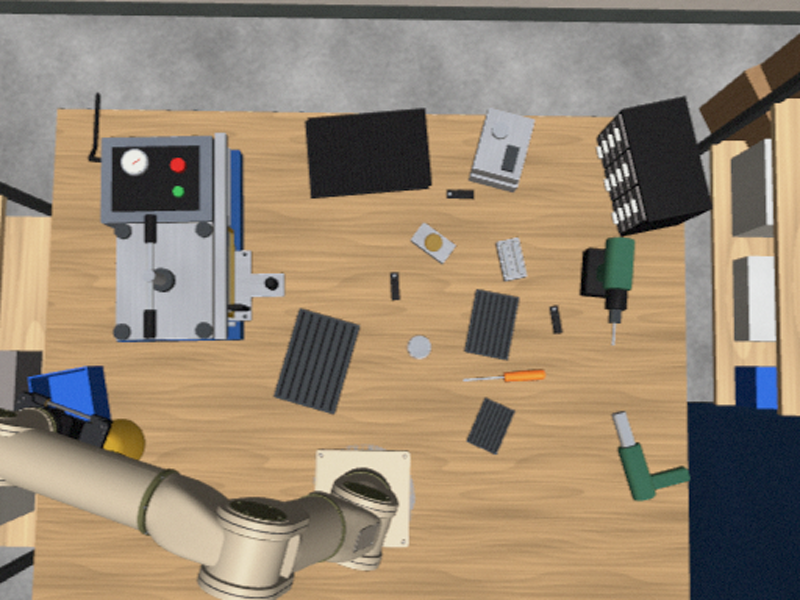

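View pics/scene1.png

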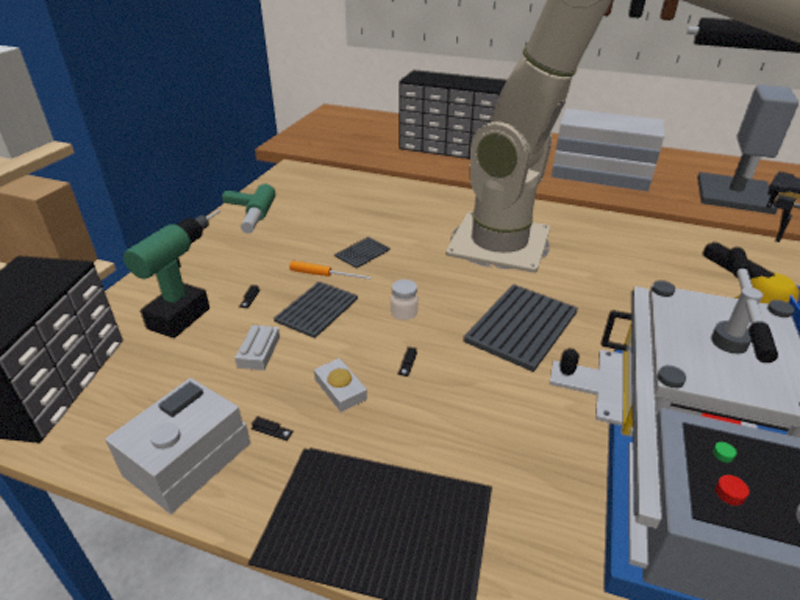

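The top view (800x600 pixels) shows the press on the left. Its tray grip is at (271,284), and its guard handle is at about (238,310), under the rail.
- **Moulds:** the brass-dome mould is at (432,242). The ribbed mould is at (512,259).
- **Cooling plate candidates:** the ribbed dark plates are at (316,361) large, (492,324) middle and (491,425) small. The black mat at (368,152) is a different thing. At about 2.5 mm/px the middle plate is about 160x110, so I'll check that size and confirm it in a crop.

```bash
python3 - <<'E'
from h import *
s=load('top');im=s['im'];C=cloud(s);hsv=cv2.cvtColor(im,cv2.COLOR_RGB2HSV);k=512/800
def rect(mask,box,z,name,mina=30):
    x0,y0,x1,y1=[int(v*k) for v in box]; m=np.zeros(mask.shape,np.uint8); m[y0:y1,x0:x1]=mask[y0:y1,x0:x1]
    m=cv2.morphologyEx(m,cv2.MORPH_CLOSE,np.ones((5,5)))
    cs=max(cv2.findContours(m,0,cv2.CHAIN_APPROX_NONE)[0],key=cv2.contourArea)
    w=plane(s,cs[:,0,:],z)[:,:2].astype(np.float32)*1000
    r=cv2.minAreaRect(w); b=cv2.boxPoints(r)
    e=b[1]-b[0]; f=b[2]-b[1]; L=e if np.hypot(*e)>np.hypot(*f) else f
    px=cs[:,0,:].mean(0).astype(int)
    print(name,'c',np.round(r[0],1),'size',np.round(r[1],1),'longaxis deg',round(np.degrees(np.arctan2(L[1],L[0]))%180,1),'z',round(float(np.median(C[...,2][m>0])),3))
dark=(hsv[...,2]<90)
rect(dark,(260,300,370,420),.012,'plateL');rect(dark,(455,280,530,368),.012,'plateM');rect(dark,(455,390,525,460),.012,'plateS')
H=C[...,2]
rect((H>.015)&(H<.06)|((hsv[...,1]<40)&(hsv[...,2]>120)),(400,215,465,270),.028,'new')
rect((hsv[...,1]>130),(415,228,450,256),.038,'dome')
rect((hsv[...,1]<50)&(hsv[...,2]>120),(490,230,535,290),.028,'ribs')
blue=(hsv[...,0]>100)&(hsv[...,0]<130)&(hsv[...,1]>120)
rect(blue,(228,140,250,345),.05,'bluestrip')
rect((H>.168)&(H<.195)&(hsv[...,2]>120)&(hsv[...,1]<40),(212,125,235,345),.184,'rail')
rect((hsv[...,2]<70),(258,270,283,300),.116,'grip')
rect((hsv[...,1]<60)&(hsv[...,2]>130),(231,240,292,330),.065,'tongue')
rect((hsv[...,1]<40)&(hsv[...,2]>110),(400,330,440,365),.07,'jar')
for c in [(460,194),(395,286),(556,319)]: rect(dark,(c[0]-18,c[1]-18,c[0]+18,c[1]+18),.015,'clip')
a=im[150:330,140:360]; cv2.imwrite('pics/crop.png',cv2.resize(a,None,fx=3.6,fy=3.3,interpolation=cv2.INTER_CUBIC)[:,:,::-1])
E
```

```text
plateL c [329.2 117.6] size [154.4 225.2] longaxis deg 165.0 z 0.017
plateM c [ 426.8 -313.6] size [106.4 156.1] longaxis deg 169.7 z 0.012
plateS c [ 177.2 -312. ] size [ 78.1 113.9] longaxis deg 157.0 z 0.009
new c [ 626.3 -166.3] size [100.8  58. ] longaxis deg 54.3 z 0.029
dome c [ 624.4 -163.6] size [38.8 34.6] longaxis deg 0.7 z 0.039
ribs c [ 588.4 -359.7] size [99.9 57.6] longaxis deg 12.7 z 0.032
bluestrip c [721.7 319.4] size [245.3  23.1] longaxis deg 1.9 z 0.049
rail c [610.6 323.6] size [464.2  34.4] longaxis deg 1.3 z 0.184
grip c [507.8 214.8] size [25.8 25.6] longaxis deg 1.6 z 0.113
tongue c [501.  256.7] size [124.  183.8] longaxis deg 177.8 z 0.065
jar c [ 366.4 -133.4] size [52.1 52.2] longaxis deg 90.9 z 0.07
clip c [ 751.8 -231.8] size [15.9 62.7] longaxis deg 90.9 z 0.01
clip c [517.2 -72.5] size [63.3 17. ] longaxis deg 4.7 z 0.012
clip c [ 441.8 -471.2] size [64.  19.1] longaxis deg 9.5 z 0.011
```

View pics/crop.png

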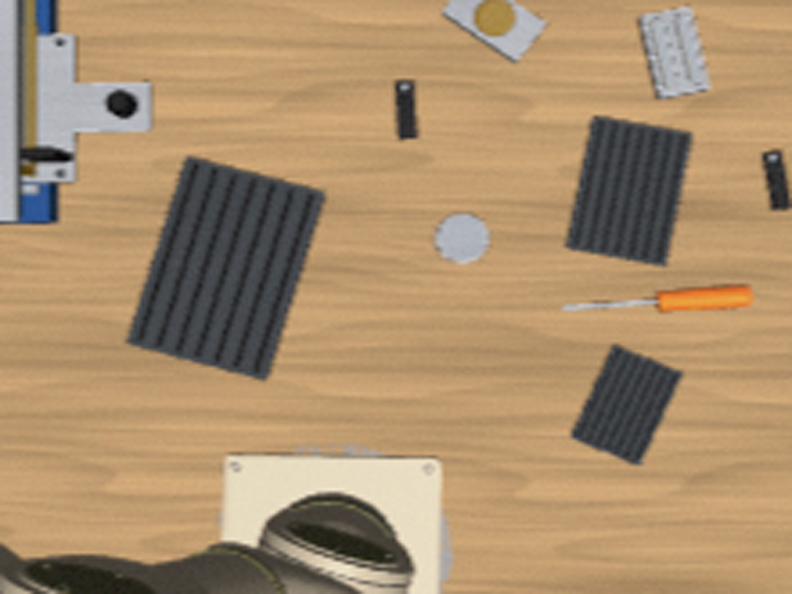

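The crop confirms the middle plate (about 156x106 measured against 160x110, crop pixel (628,190)) and the brass-dome mould (crop (495,15)). Next I'll work out the tool axes and the press frame, and check the handle.

```bash
python3 - <<'E'
from h import *
o=sensors.get_obs();r=R.from_rotvec(o['tool_rot']).as_matrix();print(r.round(3))
p,cr,ct=pose('wrist');print(ct.round(3),cr[:,2].round(3))
s=load('top')
print(plane(s,[[140,197],[160,197],[153,197]],.17).round(3))
C=cloud(s);m=(s['im'].max(2)<60);m[:,:145]=0;m[:,166:]=0;m[:185]=0;m[210:]=0
v,u=np.where(m);print(u.min(),u.max(),v.min(),v.max(),np.c_[u,v,C[m]*1000].round()[::6])
E
```

```text
[[ 0.947 -0.     0.32 ]
 [-0.32  -0.001  0.947]
 [ 0.    -1.    -0.001]]
[0.12  0.618 0.385] [ 0.285 -0.098 -0.953]
[[0.446 0.321 0.17 ]
 [0.447 0.251 0.17 ]
 [0.446 0.275 0.17 ]]
146 159 195 209 [[146. 195. 453. 298. 178.]
 [152. 195. 454. 280. 167.]
 [149. 196. 449. 288. 174.]
 [155. 196. 450. 267. 176.]
 [149. 197. 446. 290. 169.]
 [155. 197. 446. 267. 175.]
 [149. 198. 447. 305. 105.]
 [155. 198. 447. 282. 108.]
 [154. 208. 413. 300.  42.]]
```

>>> {"op": "drive_tool", "data": {"plan": [[65, -185, 50, 0, 0, -0.6, 0], [65, -185, 50, 0, 0, -0.6, 0], [65, -185, 50, 0, 0, -0.6, 0], [65, -185, 50, 0, 0, -0.6, 0], [65, -185, 50, 0, 0, -0.6, 0]], "newtons": 30}}

```text
t: 0.52
eef_pos: [0.2658, 0.4045, 0.2729]
tool_rot: [-1.446, 0.728, -0.728]
ft_force: [0.3, 0.8, 0.6]
width: 0.0869
```

>>> {"op": "drive_tool", "data": {"plan": [[85, -185, 0, 0, 0, -0.62, 0], [85, -185, 0, 0, 0, -0.62, 0], [85, -185, 0, 0, 0, -0.62, 0], [85, -185, 0, 0, 0, -0.62, 0], [85, -185, 0, 0, 0, -0.62, 0]]}}

```text
t: 0.93
eef_pos: [0.3505, 0.2195, 0.2725]
tool_rot: [-1.217, 1.196, -1.196]
ft_force: [0.1, -0.4, 0.7]
width: 0.0873
```

>>> {"op": "drive_tool", "data": {"plan": [[90, -10, 0, 0, 0, 0, 0], [90, -10, 0, 0, 0, 0, 0], [90, -10, 0, 0, 0, 0, 0], [90, -10, 0, 0, 0, 0, 0]]}}

```text
t: 1.27
eef_pos: [0.4418, 0.2108, 0.2718]
tool_rot: [-1.221, 1.193, -1.194]
ft_force: [-1.0, -0.8, -1.0]
width: 0.0871
```

```bash
python3 - <<'E'
from h import *
shot('wrist','w1.png');o=sensors.get_obs();print(o['eef_pos'],R.from_rotvec(o['tool_rot']).as_matrix().round(3))
E
```

```text
[0.44023489 0.21174555 0.27188408] [[ 0.023 -0.001  1.   ]
 [-1.    -0.001  0.023]
 [ 0.001 -1.    -0.001]]
```

View pics/w1.png

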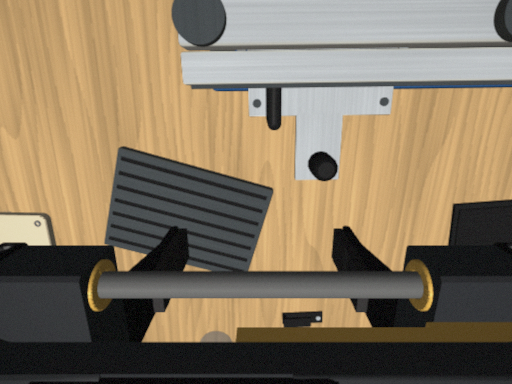

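The wrist view shows the guard handle's arm at u≈274, with its front end at v≈122-130. The grip's top is at (322,165), and the rail runs across at v≈48-85. I'll put numbers on these.

```bash
python3 - <<'E'
from h import *
s=load('wrist');im=s['im'];C=cloud(s)*1000
d=im.max(2)<75
m=d.copy();m[:90]=0;m[135:]=0;m[:,:262]=0;m[:,286:]=0
v,u=np.where(m)
for r in range(92,134,4):
    c=np.where(m[r])[0]
    if len(c): print(r,c.min(),c.max(),C[r,int(c.mean())].round())
m=d.copy();m[:145]=0;m[185:]=0;m[:,:300]=0;m[:,345:]=0
P=C[m];t=P[(P[:,2]>106)&(P[:,2]<125)];print('grip',t.mean(0).round(1),t.min(0).round(),t.max(0).round(),len(t))
H=C[...,2]
# rail front edge: last row of z>164
L=[]
for c in range(200,500,10):
    r=np.where((H[30:110,c]>172)&(H[30:110,c]<196))[0].max()+30
    L.append(plane(s,[[c,r+.5]],.184)[0,:2]*1000)
L=np.array(L);f=np.polyfit(L[:,0],L[:,1],1);print('rail front',f,'yaw',np.degrees(np.arctan(f[0])),np.std(L[:,1]-np.polyval(f,L[:,0])))
# tongue edges
b=(im.min(2)>120)&(abs(im[...,0].astype(int)-im[...,2])<25)
for r in (125,135,145,178):
    c=np.where(b[r,285:350])[0]+285; print(r,plane(s,[[c.min(),r],[c.max()+1,r]],.065)[:,:2].round(4)*1000)
E
```

```text
92 267 280 [450. 298. 175.]
96 267 280 [450. 295. 174.]
100 267 280 [450. 292. 174.]
104 267 280 [450. 288. 174.]
108 267 280 [450. 285. 175.]
112 267 280 [450. 282. 175.]
116 267 280 [450. 279. 175.]
120 267 280 [451. 275. 175.]
124 268 280 [452. 272. 175.]
128 271 277 [452. 268. 173.]
grip [510.8 221.4 114.2] [498. 206. 106.] [525. 234. 118.] 509
rail front [4.7844675e-02 2.7793499e+02] yaw 2.739209105846321 4.17497143821277
125 [[483.4 262.2]
 [539.1 263.4]]
135 [[484.1 250.2]
 [539.1 251.4]]
145 [[484.8 238. ]
 [540.4 239.2]]
178 [[486.  195.8]
 [541.  197. ]]
```

>>> {"op": "drive_tool", "data": {"plan": [[11, 62, 0, 0, 0, 0, 0], [11, 62, 0, 0, 0, 0, 0], [11, 62, -40, 0, 0, 0, 0], [11, 62, -80, 0, 0, 0, 0], [11, 62, -115, 0, 0, 0, 0]]}}

```text
t: 1.73
eef_pos: [0.4491, 0.2751, 0.1557]
tool_rot: [-1.222, 1.19, -1.188]
ft_force: [-0.9, -0.6, -1.1]
width: 0.0871
```

>>> {"op": "drive_tool", "data": {"plan": [[0, 0, -18, 0, 0, 0, 0], [0, 0, -18, 0, 0, 0, 255], [0, 0, -18, 0, 0, 0, 255], [0, 0, -18, 0, 0, 0, 255], [0, 0, -18, 0, 0, 0, 255]]}}

```text
t: 2.15
eef_pos: [0.4516, 0.2751, 0.1417]
tool_rot: [-1.218, 1.19, -1.19]
ft_force: [-0.0, 0.2, 1.0]
width: 0.0678
```

>>> {"op": "drive_tool", "data": {"plan": [[0, 0, 0, 0, 0, 0, 255], [0, 0, 0, 0, 0, 0, 255], [0, 0, 0, 0, 0, 0, 255], [0, 0, 0, 0, 0, 0, 255], [0, 0, 0, 0, 0, 0, 255]]}}

```text
t: 2.57
eef_pos: [0.4511, 0.2742, 0.1397]
tool_rot: [-1.221, 1.191, -1.191]
ft_force: [-0.2, 0.5, -0.2]
width: 0.0348
```

>>> {"op": "drive_tool", "data": {"plan": [[0, 0, 0, 0, 0, 0, 255], [0, 0, 0, 0, 0, 0, 255], [0, 0, 0, 0, 0, 0, 255]]}}

```text
t: 2.82
eef_pos: [0.4511, 0.2741, 0.1395]
tool_rot: [-1.221, 1.191, -1.191]
ft_force: [4.5, 0.4, -1.7]
width: 0.0151
```

>>> {"op": "drive_tool", "data": {"plan": [[0, 0, 0, 0, 0, 0, 255], [20, 0.6, 0, 0, 0, 0, 255], [50, 1.6, 0, 0, 0, 0, 255], [80, 2.5, 0, 0, 0, 0, 255], [105, 3.3, 0, 0, 0, 0, 255]]}}

```text
t: 3.23
eef_pos: [0.5569, 0.2778, 0.1396]
tool_rot: [-1.222, 1.191, -1.19]
ft_force: [-3.1, 0.9, 6.4]
width: 0.0109
```

>>> {"op": "drive_tool", "data": {"plan": [[25, 0.8, 0, 0, 0, 0, 255], [45, 1.4, 0, 0, 0, 0, 255], [60, 1.9, 0, 0, 0, 0, 255], [65, 2, 0, 0, 0, 0, 255]]}}

```text
t: 3.57
eef_pos: [0.6226, 0.28, 0.1396]
tool_rot: [-1.22, 1.191, -1.191]
ft_force: [-3.2, 1.1, 6.4]
width: 0.0113
```

Continuing to the stop in small steps.

>>> {"op": "drive_tool", "data": {"plan": [[4, 0.1, 0, 0, 0, 0, 255], [6, 0.1, 0, 0, 0, 0, 255], [6, 0.1, 0, 0, 0, 0, 255]]}}

```text
t: 3.82
eef_pos: [0.6267, 0.2801, 0.1396]
tool_rot: [-1.221, 1.191, -1.19]
ft_force: [-0.5, 2.2, 1.4]
width: 0.0112
```

>>> {"op": "drive_tool", "data": {"plan": [[3, 0.1, 0, 0, 0, 0, 255], [3, 0.1, 0, 0, 0, 0, 255], [3, 0.1, 0, 0, 0, 0, 255]]}}

```text
t: 4.07
eef_pos: [0.6267, 0.2801, 0.1395]
tool_rot: [-1.226, 1.194, -1.187]
ft_force: [-14.9, -0.7, 10.9]
width: 0.0109
```

>>> {"op": "drive_tool", "data": {"plan": [[-5, 0, 0, 0, 0, 0, 0], [-5, 0, 0, 0, 0, 0, 0], [-5, 0, 0, 0, 0, 0, 0], [-5, 0, 0, 0, 0, 0, 0], [-5, 0, 30, 0, 0, 0, 0]]}}

```text
t: 4.48
eef_pos: [0.6223, 0.2782, 0.1637]
tool_rot: [-1.23, 1.195, -1.191]
ft_force: [-0.6, 0.3, 0.2]
width: 0.0369
```

>>> {"op": "drive_tool", "data": {"plan": [[0, 0, 35, 0, 0, 0, 0], [-15, -10, 40, 0, 0, 0, 0], [-50, -30, 40, 0, 0, 0, 0], [-85, -50, 30, 0, 0, 0, 0], [-117, -60, 0, 0, 0, 0, 0]]}}

```text
t: 4.9
eef_pos: [0.5112, 0.2181, 0.1745]
tool_rot: [-1.214, 1.19, -1.194]
ft_force: [0.7, 0.3, -1.0]
width: 0.0701
```

```bash
python3 - <<'E'
from h import *
shot('wrist');o=sensors.get_obs();print(o['eef_pos'],o['width'])
s=load('wrist');im=s['im'];C=cloud(s)*1000;H=C[...,2]
d=(im.max(2)<75)
m=d&(C[...,0]>480)&(C[...,0]<545)&(C[...,1]>190)&(C[...,1]<245)&(H>108)&(H<122);t=C[m];print('grip',t.mean(0).round(1),t.min(0),t.max(0),len(t))
m=d&(C[...,0]>560)&(C[...,1]>255)&(C[...,1]<320)&(H>165)&(H<180);t=C[m];print('handle',t.mean(0) if len(t) else 0,len(t),t.min(0),t.max(0))
E
```

```text
[0.499376   0.21388375 0.16286082] 0.07362678447198158
grip [511.4 222.2 114.6] [498.57770451 206.27172081 108.12715136] [523.46132478 234.26415724 118.44959927] 844
handle [618.42960169 293.72708643 172.57892508] 1344 [563.30680535 272.96005447 165.06692534] [636.3779701  310.11301643 179.18246495]
```

>>> {"op": "drive_tool", "data": {"plan": [[12, 6, 0, 0, 0, 0, 0], [12, 6, -30, 0, 0, 0, 0], [12, 6, -60, 0, 0, 0, 80], [12, 6, -82, 0, 0, 0, 255], [12, 6, -82, 0, 0, 0, 255]]}}

```text
t: 5.37
eef_pos: [0.5199, 0.2249, 0.0852]
tool_rot: [-1.228, 1.193, -1.191]
ft_force: [-0.4, 0.0, -1.1]
width: 0.0739
```

>>> {"op": "drive_tool", "data": {"plan": [[0, 0, 0, 0, 0, 0, 255], [0, 0, 0, 0, 0, 0, 255], [0, 0, 0, 0, 0, 0, 255], [0, 0, 0, 0, 0, 0, 255], [0, 0, 0, 0, 0, 0, 255]]}}

```text
t: 5.78
eef_pos: [0.5202, 0.2268, 0.0908]
tool_rot: [-1.224, 1.194, -1.188]
ft_force: [-25.4, -2.8, 21.9]
width: 0.0417
```

>>> {"op": "drive_tool", "data": {"plan": [[0, 0, 0, 0, 0, 0, 255], [0, 0, 0, 0, 0, 0, 255]]}}

```text
t: 5.95
eef_pos: [0.5139, 0.2271, 0.0903]
tool_rot: [-1.236, 1.202, -1.182]
ft_force: [-55.7, -4.9, 46.5]
width: 0.0286
```

>>> {"op": "drive_tool", "data": {"plan": [[-6, -2, 6, 0, 0, 0, 255], [-8, -4, 8, 0, 0, 0, 255], [-8, -4, 8, 0, 0, 0, 255]]}}

```text
t: 6.2
eef_pos: [0.5136, 0.2213, 0.0955]
tool_rot: [-1.223, 1.19, -1.192]
ft_force: [8.6, 2.7, -29.1]
width: 0.0279
```

>>> {"op": "drive_tool", "data": {"plan": [[-1, 0, -3, 0, 0, 0, 255], [-1, 0, -3, 0, 0, 0, 255]]}}

```text
t: 6.37
eef_pos: [0.5137, 0.2218, 0.0952]
tool_rot: [-1.22, 1.191, -1.192]
ft_force: [1.1, -2.1, -2.5]
width: 0.028
```

>>> {"op": "drive_tool", "data": {"plan": [[0.6, -18, 0, 0, 0, 0, 255], [1.4, -42, 0, 0, 0, 0, 255], [2.3, -67, 0, 0, 0, 0, 255], [3.2, -92, 0, 0, 0, 0, 255], [4.1, -117, 0, 0, 0, 0, 255]]}}

```text
t: 6.78
eef_pos: [0.5176, 0.1067, 0.0953]
tool_rot: [-1.219, 1.19, -1.188]
ft_force: [3.8, 7.9, -6.5]
width: 0.028
```

>>> {"op": "drive_tool", "data": {"plan": [[0.9, -25, 0, 0, 0, 0, 255], [1.8, -50, 0, 0, 0, 0, 255], [2.6, -75, 0, 0, 0, 0, 255], [3.3, -95, 0, 0, 0, 0, 255], [3.7, -106, 0, 0, 0, 0, 255]]}}

```text
t: 7.2
eef_pos: [0.5214, -0.0023, 0.0953]
tool_rot: [-1.219, 1.191, -1.192]
ft_force: [0.5, 4.0, -3.1]
width: 0.0279
```

>>> {"op": "drive_tool", "data": {"plan": [[0, -4, 0, 0, 0, 0, 255], [0.1, -7, 0, 0, 0, 0, 255], [0.1, -7, 0, 0, 0, 0, 255]]}}

```text
t: 7.45
eef_pos: [0.5216, -0.0072, 0.0952]
tool_rot: [-1.221, 1.19, -1.191]
ft_force: [-0.3, -1.7, 1.0]
width: 0.0283
```

>>> {"op": "drive_tool", "data": {"plan": [[0.1, -4, 0, 0, 0, 0, 255], [0.1, -4, 0, 0, 0, 0, 255], [0.1, -4, 0, 0, 0, 0, 255]]}}

```text
t: 7.7
eef_pos: [0.5217, -0.0095, 0.0952]
tool_rot: [-1.22, 1.19, -1.188]
ft_force: [-0.8, 5.3, 3.4]
width: 0.028
```

>>> {"op": "drive_tool", "data": {"plan": [[0.1, -3, 0, 0, 0, 0, 255], [0.1, -3, 0, 0, 0, 0, 255], [0.1, -3, 0, 0, 0, 0, 255]]}}

```text
t: 7.95
eef_pos: [0.5217, -0.0096, 0.0952]
tool_rot: [-1.219, 1.19, -1.184]
ft_force: [-2.4, 14.3, 3.5]
width: 0.0279
```

>>> {"op": "drive_tool", "data": {"plan": [[0, 6, 0, 0, 0, 0, 0], [0, 6, 0, 0, 0, 0, 0], [0, 6, 0, 0, 0, 0, 0], [0, 6, 30, 0, 0, 0, 0], [0, 6, 70, 0, 0, 0, 0]]}}

```text
t: 8.37
eef_pos: [0.5193, -0.0094, 0.1629]
tool_rot: [-1.227, 1.195, -1.19]
ft_force: [0.1, 1.8, 0.9]
width: 0.0536
```

>>> {"op": "drive_tool", "data": {"plan": [[-2, 40, 40, 0, 0, 0.01, 0], [-4, 80, 50, 0, 0, 0.01, 0], [-6, 120, 50, 0, 0, 0.01, 0], [-7, 160, 50, 0, 0, 0.01, 0], [-8, 190, 50, 0, 0, 0.01, 0]]}}

```text
t: 8.78
eef_pos: [0.5135, 0.1833, 0.2157]
tool_rot: [-1.224, 1.183, -1.184]
ft_force: [0.5, -0.3, -0.3]
width: 0.0834
```

>>> {"op": "drive_tool", "data": {"plan": [[0, 0, 0, 0, 0, 0, 0]]}}

```text
t: 8.87
eef_pos: [0.5118, 0.19, 0.2145]
tool_rot: [-1.229, 1.177, -1.174]
ft_force: [-0.8, 0.8, 0.2]
width: 0.0854
```

```bash
python3 - <<'E'
from h import *
shot('wrist','w2.png');o=sensors.get_obs();print(o['eef_pos'],o['width'],R.from_rotvec(o['tool_rot']).as_matrix().round(3)[:,2])
E
```

```text
[0.51258856 0.1856052  0.21438242] 0.08602807980171194 [ 0.999  0.042 -0.   ]
```

View pics/w2.png

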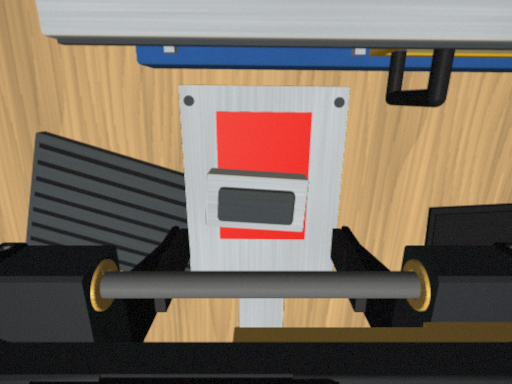

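The wrist picture shows the used mould on the pad at (257,203), but its long side lies across the tray's travel. So it must be pinched along the tray direction. The red pad spans (216-312, 110-240).

```bash
python3 - <<'E'
from h import *
s=load('wrist');im=s['im'];C=cloud(s)*1000;H=C[...,2]
def rc(P,n):
    r=cv2.minAreaRect(P[:,:2].astype(np.float32));b=cv2.boxPoints(r);e=b[1]-b[0];f=b[2]-b[1];L=e if np.hypot(*e)>np.hypot(*f) else f
    print(n,np.round(r[0],1),np.round(r[1],1),round(np.degrees(np.arctan2(L[1],L[0]))%180,1),len(P),np.median(P[:,2]).round(1))
w=np.zeros(H.shape,bool);w[150:238,198:318]=1
rc(C[w&(H>103)&(H<113)],'form')
rc(C[w&(H>91)&(H<113)],'block')
red=(im[...,0]>150)&(im[...,1]<70)&(im[...,2]<70)
cs=cv2.findContours(red.astype(np.uint8),0,cv2.CHAIN_APPROX_NONE)[0];print([(cv2.contourArea(c),cv2.boundingRect(c)) for c in cs if cv2.contourArea(c)>50])
P=np.vstack([plane(s,c[:,0,:]+0.,.068) for c in cs if cv2.contourArea(c)>50])*1000; rc(P,'pad')
v,u=np.where(red)
for r in (120,140,160,234):
    c=np.where(red[r])[0];print(plane(s,[[c.min(),r],[c.max()+1,r]],.068)[:,:2]*1000)
E
```

```text
form [507.1 173. ] [33.5 74.1] 178.8 2509 108.3
block [507.3 172.7] [56.3 99.8] 178.7 5319 97.7
[(575.0, (221, 228, 83, 11)), (4666.5, (219, 113, 92, 64))]
pad [514.2 189.6] [ 93.6 138.6] 91.8 619 68.0
[[469.84361086 249.51962888]
 [559.6044845  253.58058404]]
[[466.90083973 229.29441523]
 [560.50842274 233.53315421]]
[[466.98766964 208.38907404]
 [560.39974701 212.62285581]]
[[469.6125045  123.14795399]
 [563.81425767 127.43356507]]
```

>>> {"op": "drive_tool", "data": {"plan": [[-5, -13, 0, 0, 0, -0.12, 0], [-5, -13, 0, 0, 0, -0.24, 0], [-5, -13, 0, 0, 0, -0.36, 0], [-5, -13, 0, 0, 0, -0.48, 0], [-5, -13, 0, 0, 0, -0.6, 0]]}}

```text
t: 9.33
eef_pos: [0.5089, 0.1667, 0.2147]
tool_rot: [-0.881, 1.617, -1.618]
ft_force: [0.8, 1.1, -0.5]
width: 0.0871
```

>>> {"op": "drive_tool", "data": {"plan": [[0, 0, 0, 0, 0, -0.12, 0], [0, 0, 0, 0, 0, -0.24, 0], [0, 0, -20, 0, 0, -0.36, 0], [0, 0, -40, 0, 0, -0.48, 0], [0, 0, -60, 0, 0, -0.6, 0]]}}

```text
t: 9.75
eef_pos: [0.509, 0.1668, 0.1543]
tool_rot: [-0.403, 2.002, -2.003]
ft_force: [-0.4, 0.8, 0.2]
width: 0.0872
```

>>> {"op": "drive_tool", "data": {"plan": [[0, 0, -20, 0, 0, -0.12, 0], [0, 0, -30, 0, 0, -0.24, 0], [0, 0, -35, 0, 0, -0.38, 0], [0, 0, -35, 0, 0, -0.434, 0], [0, 0, -35, 0, 0, -0.434, 0]]}}

```text
t: 10.17
eef_pos: [0.5086, 0.1667, 0.1194]
tool_rot: [-0.036, -2.203, 2.206]
ft_force: [0.5, -0.2, 0.6]
width: 0.087
```

```bash
python3 - <<'E'
from h import *
shot('wrist');o=sensors.get_obs();z=R.from_rotvec(o['tool_rot']).as_matrix()[:,2];print(o['eef_pos'],z.round(3),np.degrees(np.arctan2(z[1],z[0])),o['joint_pos'][6])
E
```

```text
[0.5087776  0.16711948 0.11975008] [-0.028 -1.     0.001] -91.61164107448278 -1.8961453290030825
```

>>> {"op": "drive_tool", "data": {"plan": [[-1.5, 6, 0, 0, 0, 0.006, 0], [-1.5, 6, -25, 0, 0, 0.006, 0], [-1.5, 6, -45, 0, 0, 0.006, 0], [-1.5, 6, -45, 0, 0, 0.006, 0], [-1.5, 6, -45, 0, 0, 0.006, 255]], "newtons": 40}}

```text
t: 10.63
eef_pos: [0.5066, 0.1741, 0.0746]
tool_rot: [-0.022, -2.209, 2.212]
ft_force: [0.4, -0.0, 0.4]
width: 0.0845
```

>>> {"op": "drive_tool", "data": {"plan": [[0, 0, 0, 0, 0, 0, 255], [0, 0, 0, 0, 0, 0, 255], [0, 0, 0, 0, 0, 0, 255], [0, 0, 0, 0, 0, 0, 255], [0, 0, 0, 0, 0, 0, 255]]}}

```text
t: 11.05
eef_pos: [0.5073, 0.1741, 0.0754]
tool_rot: [-0.025, -2.21, 2.211]
ft_force: [-1.4, -1.2, 3.1]
width: 0.0558
```

>>> {"op": "drive_tool", "data": {"plan": [[0, 0, 0, 0, 0, 0, 255], [0, 0, 0, 0, 0, 0, 255], [0, 0, 0, 0, 0, 0, 255]]}}

```text
t: 11.3
eef_pos: [0.5073, 0.174, 0.0754]
tool_rot: [-0.025, -2.21, 2.211]
ft_force: [-1.5, -3.3, 7.4]
width: 0.0557
```

>>> {"op": "drive_tool", "data": {"plan": [[0, 0, 10, 0, 0, 0, 255], [0, 0, 35, 0, 0, 0, 255], [0, 0, 65, 0, 0, 0, 255], [0, 0, 95, 0, 0, 0, 255], [-3, -18, 110, 0, 0, 0, 255]]}}

```text
t: 11.72
eef_pos: [0.5046, 0.1601, 0.1882]
tool_rot: [-0.023, -2.217, 2.211]
ft_force: [0.5, 0.7, -4.8]
width: 0.0561
```

>>> {"op": "drive_tool", "data": {"plan": [[-5, -34, 0, 0, 0, -0.02, 255], [-12, -71, 0, 0, 0, -0.04, 255], [-18, -108, 0, 0, 0, -0.06, 255], [-24, -146, 0, 0, 0, -0.07, 255], [-30, -184, 0, 0, 0, -0.08, 255]]}}

```text
t: 12.13
eef_pos: [0.4728, -0.0291, 0.1848]
tool_rot: [-0.11, -2.169, 2.168]
ft_force: [1.7, -0.3, -5.4]
width: 0.0554
```

>>> {"op": "drive_tool", "data": {"plan": [[-6, -37, 0, 0, 0, -0.02, 255], [-12, -74, 0, 0, 0, -0.04, 255], [-18, -111, 0, 0, 0, -0.06, 255], [-25, -148, 0, 0, 0, -0.07, 255], [-31, -184, 0, 0, 0, -0.078, 255]]}}

```text
t: 12.55
eef_pos: [0.4417, -0.2132, 0.185]
tool_rot: [-0.193, -2.128, 2.125]
ft_force: [1.5, 0.4, -5.5]
width: 0.0554
```

>>> {"op": "drive_tool", "data": {"plan": [[-6, -36, 0, 0, 0, 0, 255], [-11, -68, 0, 0, 0, 0, 255], [-15, -88, 0, 0, 0, 0, 255], [-16.5, -100, 0, 0, 0, 0, 255], [-16.5, -102, 0, 0, 0, 0, 255]]}}

```text
t: 12.97
eef_pos: [0.4249, -0.316, 0.1848]
tool_rot: [-0.195, -2.124, 2.125]
ft_force: [-0.1, 0.5, -5.7]
width: 0.0558
```

```bash
python3 - <<'E'
from h import *
shot('wrist','w3.png');o=sensors.get_obs();z=R.from_rotvec(o['tool_rot']).as_matrix()[:,2];print(o['eef_pos'],np.degrees(np.arctan2(z[1],z[0])),o['width'])
E
```

```text
[ 0.42551293 -0.31475055  0.18468317] -100.47451580636516 0.055420977676399884
```

View pics/w3.png

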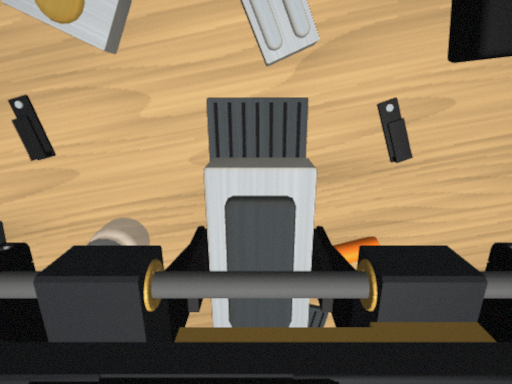

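The mould is held level and lined up over the middle plate (207-307, from v=98), and the bystanders are clear of it. I'll lower it.

>>> {"op": "drive_tool", "data": {"plan": [[1, 1, -25, 0, 0, 0, 255], [1, 1, -62, 0, 0, 0, 255], [1, 1, -100, 0, 0, 0, 255], [1, 1, -130, 0, 0, 0, 255], [1, 1, -152, 0, 0, 0, 255]]}}

```text
t: 13.43
eef_pos: [0.4268, -0.3098, 0.0299]
tool_rot: [-0.187, -2.129, 2.124]
ft_force: [-1.2, 0.9, -6.7]
width: 0.0556
```

>>> {"op": "drive_tool", "data": {"plan": [[0, 0, -6, 0, 0, 0, 255], [0, 0, -9, 0, 0, 0, 255], [0, 0, -11, 0, 0, 0, 255], [0, 0, -12, 0, 0, 0, 255]]}}

```text
t: 13.77
eef_pos: [0.4287, -0.3127, 0.0221]
tool_rot: [-0.194, -2.128, 2.129]
ft_force: [0.5, -0.8, -4.8]
width: 0.0553
```

>>> {"op": "drive_tool", "data": {"plan": [[0, 0, -1, 0, 0, 0, 255], [0, 0, -2, 0, 0, 0, 255], [0, 0, -2, 0, 0, 0, 255]]}}

```text
t: 14.02
eef_pos: [0.4281, -0.3127, 0.0195]
tool_rot: [-0.194, -2.128, 2.128]
ft_force: [1.4, 0.3, -3.8]
width: 0.0554
```

>>> {"op": "drive_tool", "data": {"plan": [[0, 0, -1, 0, 0, 0, 255], [0, 0, -1, 0, 0, 0, 255]]}}

```text
t: 14.18
eef_pos: [0.4282, -0.3127, 0.0194]
tool_rot: [-0.193, -2.129, 2.127]
ft_force: [-5.4, 6.5, 15.9]
width: 0.0558
```

>>> {"op": "drive_tool", "data": {"plan": [[0, 0, 0.5, 0, 0, 0, 0], [0, 0, 0.5, 0, 0, 0, 0], [0, 0, 0.5, 0, 0, 0, 0], [0, 0, 0.5, 0, 0, 0, 0], [0, 0, 5, 0, 0, 0, 0]]}}

```text
t: 14.6
eef_pos: [0.4271, -0.3124, 0.0224]
tool_rot: [-0.191, -2.127, 2.127]
ft_force: [0.2, 0.2, -1.0]
width: 0.0806
```

>>> {"op": "drive_tool", "data": {"plan": [[0, 0, 35, 0, 0, 0, 0], [0, 0, 70, 0, 0, 0, 0], [0, 0, 105, 0, 0, 0.05, 0], [20, 15, 130, 0, 0, 0.17, 0], [48, 35, 150, 0, 0, 0.29, 0]]}}

```text
t: 15.02
eef_pos: [0.4744, -0.2801, 0.1761]
tool_rot: [-0.115, 2.163, -2.165]
ft_force: [1.3, -0.3, -0.5]
width: 0.0867
```

>>> {"op": "drive_tool", "data": {"plan": [[30, 22, 5, 0, 0, 0.12, 0], [60, 45, 5, 0, 0, 0.24, 0], [90, 68, 5, 0, 0, 0.36, 0], [120, 90, 5, 0, 0, 0.48, 0], [140, 105, 5, 0, 0, 0.6, 0]]}}

```text
t: 15.43
eef_pos: [0.6181, -0.169, 0.1776]
tool_rot: [-0.677, 1.804, -1.802]
ft_force: [-0.3, -0.0, 0.6]
width: 0.0869
```

>>> {"op": "drive_tool", "data": {"plan": [[0, 0, 0, 0, 0, 0.12, 0], [0, 0, 0, 0, 0, 0.237, 0], [0, 0, 0, 0, 0, 0.237, 0]]}}

```text
t: 15.68
eef_pos: [0.6156, -0.1726, 0.1778]
tool_rot: [-0.851, 1.648, -1.649]
ft_force: [-1.2, -0.3, 0.1]
width: 0.0867
```

```bash
python3 - <<'E'
from h import *
shot('wrist','w4.png');o=sensors.get_obs();z=R.from_rotvec(o['tool_rot']).as_matrix()[:,2];print(o['eef_pos'],np.degrees(np.arctan2(z[1],z[0])),o['width'])
s=load('wrist');C=cloud(s)*1000;H=C[...,2];im=s['im'];hsv=cv2.cvtColor(im,cv2.COLOR_RGB2HSV)
def rc(P,n):
    r=cv2.minAreaRect(P[:,:2].astype(np.float32));b=cv2.boxPoints(r);e=b[1]-b[0];f=b[2]-b[1];L=e if np.hypot(*e)>np.hypot(*f) else f
    print(n,np.round(r[0],1),np.round(r[1],1),round(np.degrees(np.arctan2(L[1],L[0]))%180,1),len(P),np.median(P[:,2]).round(1))
m=(H>22)&(H<46)&(np.hypot(C[...,0]-626,C[...,1]+166)<75);rc(C[m],'block')
rc(C[m&(hsv[...,1]>120)&(H>30)],'dome')
print(np.c_[np.where(m)][[0,-1]])
E
```

```text
[ 0.6154067  -0.17295638  0.17799035] -35.879707094049735 0.08707737101742105
block [ 628.1 -164.8] [99.3 56.1] 54.5 4794 28.9
dome [ 628.8 -164.7] [42.3 42.4] 143.8 1305 38.6
[[117 240]
 [208 289]]
```

View pics/w4.png

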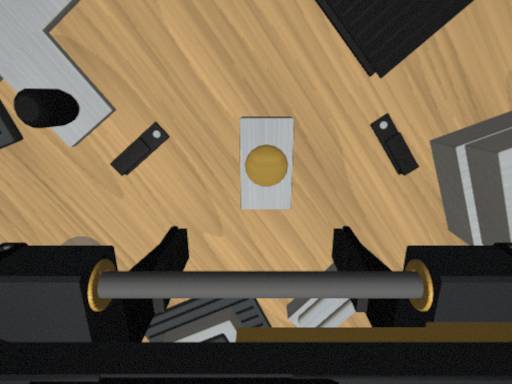

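The wrist picture shows the brass-dome mould at (266,163), with one round dome, lined up with the jaws. The clips at (140,148) and (394,144) are well clear. I'll descend and grasp it.

>>> {"op": "drive_tool", "data": {"plan": [[13, 8, -20, 0, 0, 0.006, 0], [13, 8, -60, 0, 0, 0.006, 0], [13, 8, -98, 0, 0, 0.006, 0], [13, 8, -130, 0, 0, 0.006, 0], [13, 8, -150, 0, 0, 0.006, 0]]}}

```text
t: 16.15
eef_pos: [0.6265, -0.1644, 0.0243]
tool_rot: [-0.85, 1.655, -1.651]
ft_force: [-0.6, 0.7, 0.1]
width: 0.0868
```

>>> {"op": "drive_tool", "data": {"plan": [[0, 0, -12, 0, 0, 0, 0], [0, 0, -17, 0, 0, 0, 0], [0, 0, -17, 0, 0, 0, 255], [0, 0, -17, 0, 0, 0, 255], [0, 0, -17, 0, 0, 0, 255]]}}

```text
t: 16.57
eef_pos: [0.6296, -0.165, 0.0126]
tool_rot: [-0.848, 1.647, -1.65]
ft_force: [0.2, 0.0, -0.2]
width: 0.0742
```

>>> {"op": "drive_tool", "data": {"plan": [[0, 0, 0, 0, 0, 0, 255], [0, 0, 0, 0, 0, 0, 255], [0, 0, 0, 0, 0, 0, 255], [0, 0, 0, 0, 0, 0, 255], [0, 0, 0, 0, 0, 0, 255]]}}

```text
t: 16.98
eef_pos: [0.629, -0.1647, 0.0116]
tool_rot: [-0.849, 1.647, -1.648]
ft_force: [-0.3, 0.5, 6.0]
width: 0.0554
```

>>> {"op": "drive_tool", "data": {"plan": [[0, 0, 0, 0, 0, 0, 255], [0, 0, 0, 0, 0, 0, 255]]}}

```text
t: 17.15
eef_pos: [0.629, -0.1647, 0.0115]
tool_rot: [-0.849, 1.647, -1.648]
ft_force: [-0.9, -0.1, 5.4]
width: 0.0556
```

>>> {"op": "drive_tool", "data": {"plan": [[0, 0, 10, 0, 0, 0, 255], [0, 0, 35, 0, 0, 0, 255], [0, 0, 70, 0, 0, 0, 255], [0, 0, 105, 0, 0, 0, 255], [0, 0, 138, 0, 0, 0.03, 255]]}}

```text
t: 17.57
eef_pos: [0.6275, -0.1645, 0.15]
tool_rot: [-0.872, 1.63, -1.628]
ft_force: [-0.1, 0.1, -5.3]
width: 0.0557
```

>>> {"op": "drive_tool", "data": {"plan": [[-6, 20, 20, 0, 0, 0.09, 255], [-16, 52, 30, 0, 0, 0.17, 255], [-27, 86, 30, 0, 0, 0.25, 255], [-38, 121, 30, 0, 0, 0.33, 255], [-49, 156, 30, 0, 0, 0.4, 255]]}}

```text
t: 17.98
eef_pos: [0.5779, -0.0074, 0.1786]
tool_rot: [-1.117, 1.345, -1.343]
ft_force: [0.4, -1.0, -6.3]
width: 0.0556
```

>>> {"op": "drive_tool", "data": {"plan": [[-11, 35, 0, 0, 0, 0.06, 255], [-22, 70, 0, 0, 0, 0.12, 255], [-33, 105, 0, 0, 0, 0.17, 255], [-44, 140, 0, 0, 0, 0.2, 255], [-54, 172, 0, 0, 0, 0.223, 255]]}}

```text
t: 18.4
eef_pos: [0.5237, 0.1651, 0.1785]
tool_rot: [-1.228, 1.183, -1.181]
ft_force: [1.4, 1.2, -5.5]
width: 0.0555
```

>>> {"op": "drive_tool", "data": {"plan": [[-9, 20, 0, 0, 0, 0, 255], [-11.5, 26, -10, 0, 0, 0, 255], [-11.5, 26.5, -30, 0, 0, 0, 255], [-11.5, 26.5, -40, 0, 0, 0, 255], [-11.5, 26.5, -40, 0, 0, 0, 255]]}}

```text
t: 18.82
eef_pos: [0.5122, 0.1882, 0.1359]
tool_rot: [-1.231, 1.186, -1.184]
ft_force: [-0.2, -0.5, -5.3]
width: 0.0557
```

```bash
python3 - <<'E'
from h import *
shot('wrist','w5.png');o=sensors.get_obs();z=R.from_rotvec(o['tool_rot']).as_matrix()[:,2];print(o['eef_pos'],np.degrees(np.arctan2(z[1],z[0])),o['width'])
s=load('wrist');im=s['im']
red=(im[...,0]>130)&(im[...,1]<70)&(im[...,2]<70);P=plane(s,np.argwhere(red)[:,::-1],.068)*1000
print(np.percentile(P,[.5,99.5],axis=0).round(1))
for r in range(40,240,15):
    c=np.where(red[r])[0]
    if len(c)>3:print(r,c.min(),c.max(),plane(s,[[c.min(),r],[c.max()+1,r]],.068)[:,:2].round(4)*1000)
for c in range(205,315,12):
    r=np.where(red[:,c])[0]
    if len(r)>3:print(c,r.min(),r.max(),plane(s,[[c,r.min()]],.068)[:,:2].round(4)*1000)
E
```

```text
[0.51313253 0.1883321  0.13748289] 1.9211329823753311 0.05535045925076214
[[465.3 171.3  68. ]
 [560.9 261.2  68. ]]
115 201 327 [[464.5 256.5]
 [559.5 259.8]]
130 202 326 [[465.  245.5]
 [559.8 248.8]]
145 204 325 [[466.2 234.1]
 [560.2 237.4]]
160 204 324 [[465.9 222.3]
 [560.6 225.7]]
175 316 323 [[554.7 213.3]
 [561.1 213.6]]
190 205 322 [[466.2 197.7]
 [561.5 201.1]]
205 206 321 [[466.7 184.8]
 [562.  188.2]]
220 207 320 [[467.3 171.4]
 [562.4 174.9]]
205 112 190 [[467.5 258.8]]
217 112 157 [[476.5 259.1]]
229 112 157 [[485.4 259.4]]
241 112 157 [[494.4 259.7]]
253 112 157 [[503.4 260. ]]
265 112 157 [[512.3 260.3]]
277 112 158 [[521.3 260.7]]
289 112 158 [[530.2 261. ]]
301 112 158 [[539.1 261.3]]
313 112 228 [[548.1 261.6]]
```

View pics/w5.png

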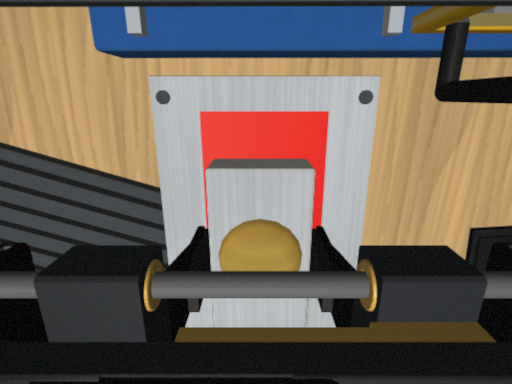

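The pad's far edge gives a pad centre of (514.2,190.6), which agrees with the earlier measurement. I'll correct by (+1,+2) mm and lower the mould.

>>> {"op": "drive_tool", "data": {"plan": [[1, 2, -10, 0, 0, 0, 255], [1, 2, -30, 0, 0, 0, 255], [1, 2, -44, 0, 0, 0, 255], [1, 2, -50, 0, 0, 0, 255], [1, 2, -50, 0, 0, 0, 255]]}}

```text
t: 19.28
eef_pos: [0.5145, 0.1913, 0.0876]
tool_rot: [-1.227, 1.185, -1.184]
ft_force: [-0.4, 0.1, -5.4]
width: 0.0555
```

>>> {"op": "drive_tool", "data": {"plan": [[0, 0, -3, 0, 0, 0, 255], [0, 0, -5, 0, 0, 0, 255], [0, 0, -6, 0, 0, 0, 255], [0, 0, -6, 0, 0, 0, 255]]}}

```text
t: 19.62
eef_pos: [0.5152, 0.192, 0.0832]
tool_rot: [-1.225, 1.183, -1.183]
ft_force: [0.3, 0.4, -6.5]
width: 0.0555
```

>>> {"op": "drive_tool", "data": {"plan": [[-0.5, -1, -1, 0, 0, 0, 255], [-0.5, -1, -2, 0, 0, 0, 255], [-0.5, -1, -2, 0, 0, 0, 255]]}}

```text
t: 19.87
eef_pos: [0.5144, 0.1908, 0.0808]
tool_rot: [-1.225, 1.183, -1.183]
ft_force: [0.0, 0.1, -5.7]
width: 0.0554
```

>>> {"op": "drive_tool", "data": {"plan": [[0, 0, -1, 0, 0, 0, 255], [0, 0, -1.5, 0, 0, 0, 255], [0, 0, -1.5, 0, 0, 0, 255]]}}

```text
t: 20.12
eef_pos: [0.5145, 0.1909, 0.0795]
tool_rot: [-1.225, 1.183, -1.183]
ft_force: [-2.7, -0.4, -2.2]
width: 0.0559
```

>>> {"op": "drive_tool", "data": {"plan": [[0, 0, -0.4, 0, 0, 0, 255], [0, 0, -0.4, 0, 0, 0, 0], [0, 0, -0.4, 0, 0, 0, 0], [0, 0, -0.4, 0, 0, 0, 0], [0, 0, -0.4, 0, 0, 0, 0]]}}

```text
t: 20.53
eef_pos: [0.5149, 0.1911, 0.0792]
tool_rot: [-1.225, 1.183, -1.184]
ft_force: [0.2, 0.5, -0.5]
width: 0.0748
```

>>> {"op": "drive_tool", "data": {"plan": [[0, 0, 5, 0, 0, 0, 0], [0, 0, 35, 0, 0, 0, 0], [0, 0, 75, 0, 0, 0, 0], [0, 0, 110, 0, 0, 0, 0], [0, -20, 130, 0, 0, 0, 0]]}}

```text
t: 20.95
eef_pos: [0.5152, 0.1748, 0.2133]
tool_rot: [-1.222, 1.178, -1.179]
ft_force: [1.1, 1.2, -0.1]
width: 0.0868
```

>>> {"op": "drive_tool", "data": {"plan": [[0, 0, 0, 0, 0, 0, 0], [0, 0, 0, 0, 0, 0, 0]]}}

```text
t: 21.12
eef_pos: [0.5154, 0.1702, 0.2104]
tool_rot: [-1.222, 1.183, -1.185]
ft_force: [0.0, 0.6, -0.4]
width: 0.0869
```

```bash
python3 - <<'E'
from h import *
shot('wrist');o=sensors.get_obs();print(o['eef_pos'])
s=load('wrist');C=cloud(s)*1000;H=C[...,2];im=s['im']
def rc(P,n):
    r=cv2.minAreaRect(P[:,:2].astype(np.float32));b=cv2.boxPoints(r);e=b[1]-b[0];f=b[2]-b[1];L=e if np.hypot(*e)>np.hypot(*f) else f
    print(n,np.round(r[0],1),np.round(r[1],1),round(np.degrees(np.arctan2(L[1],L[0]))%180,1),len(P),np.median(P[:,2]).round(1))
m=(H>91)&(H<116)&(np.hypot(C[...,0]-514,C[...,1]-190)<70);rc(C[m],'block')
red=(im[...,0]>130)&(im[...,1]<70)&(im[...,2]<70);rc(plane(s,np.argwhere(red)[:,::-1],.068)*1000,'pad')
E
```

```text
[0.51446618 0.17093415 0.20894468]
block [513.2 190.3] [ 56.  100.1] 91.9 6052 96.9
pad [513.9 190.7] [ 94.6 138.6] 92.0 5752 68.0
```

The mould is on the pad within 1 mm, at 91.9° against 92.0° for the pad, and standing flat. Next I go to the grip.

>>> {"op": "drive_tool", "data": {"plan": [[1.5, -40, 0, 0, 0, 0, 0], [3, -80, 0, 0, 0, 0, 0], [4.5, -120, 0, 0, 0, 0, 0], [6, -155, 0, 0, 0, 0, 0], [7.2, -181, -10, 0, 0, 0, 0]]}}

```text
t: 21.58
eef_pos: [0.5217, -0.013, 0.1991]
tool_rot: [-1.224, 1.184, -1.185]
ft_force: [0.4, 0.1, 0.5]
width: 0.087
```

>>> {"op": "drive_tool", "data": {"plan": [[0, 0, -20, 0, 0, 0, 0], [0, 0, -50, 0, 0, 0, 0], [0, 0, -80, 0, 0, 0, 0], [0, 0, -103, 0, 0, 0, 60], [0, 0, -103, 0, 0, 0, 120]]}}

```text
t: 22.0
eef_pos: [0.5178, -0.0097, 0.0903]
tool_rot: [-1.234, 1.189, -1.18]
ft_force: [-0.5, 0.0, -0.4]
width: 0.0801
```

>>> {"op": "drive_tool", "data": {"plan": [[0, 0, 0, 0, 0, 0, 150], [0, 0, 0, 0, 0, 0, 150], [0, 0, 0, 0, 0, 0, 150], [0, 0, 0, 0, 0, 0, 150]], "newtons": 20}}

```text
t: 22.33
eef_pos: [0.5226, -0.0099, 0.0973]
tool_rot: [-1.224, 1.182, -1.184]
ft_force: [-0.2, -0.0, -0.5]
width: 0.0546
```

>>> {"op": "drive_tool", "data": {"plan": [[-0.5, 0, -2, 0, 0, 0, 255], [-0.5, 0, -2, 0, 0, 0, 255], [-0.5, 0, -2, 0, 0, 0, 255], [-0.5, 0, -2, 0, 0, 0, 255], [-0.5, 0, -2, 0, 0, 0, 255]]}}

```text
t: 22.75
eef_pos: [0.5216, -0.0101, 0.0941]
tool_rot: [-1.225, 1.183, -1.184]
ft_force: [2.6, -0.6, -0.5]
width: 0.0286
```

>>> {"op": "drive_tool", "data": {"plan": [[0, 0, 0, 0, 0, 0, 255], [0, 0, 0, 0, 0, 0, 255], [0, 0, 0, 0, 0, 0, 255]]}}

```text
t: 23.0
eef_pos: [0.5216, -0.0101, 0.0941]
tool_rot: [-1.225, 1.183, -1.184]
ft_force: [3.6, 1.0, 0.1]
width: 0.0289
```

>>> {"op": "drive_tool", "data": {"plan": [[-0.2, 6, 0, 0, 0, 0, 255], [-0.6, 17, 0, 0, 0, 0, 255], [-1.1, 32, 0, 0, 0, 0, 255], [-1.7, 50, 0, 0, 0, 0, 255], [-2.4, 68, 0, 0, 0, 0, 255]]}}

```text
t: 23.42
eef_pos: [0.5193, 0.0565, 0.0941]
tool_rot: [-1.225, 1.183, -1.187]
ft_force: [4.6, -6.5, -1.2]
width: 0.0284
```

>>> {"op": "drive_tool", "data": {"plan": [[-0.6, 18, 0, 0, 0, 0, 255], [-1.3, 36, 0, 0, 0, 0, 255], [-1.9, 54, 0, 0, 0, 0, 255], [-2.5, 72, 0, 0, 0, 0, 255], [-3.1, 90, 0, 0, 0, 0, 255]]}}

```text
t: 23.83
eef_pos: [0.5162, 0.1468, 0.094]
tool_rot: [-1.226, 1.183, -1.186]
ft_force: [4.9, -5.7, 1.9]
width: 0.0287
```

>>> {"op": "drive_tool", "data": {"plan": [[-0.6, 18, 0, 0, 0, 0, 255], [-1.2, 36, 0, 0, 0, 0, 255], [-1.7, 50, 0, 0, 0, 0, 255], [-2.1, 62, 0, 0, 0, 0, 255], [-2.4, 70, 0, 0, 0, 0, 255]]}}

```text
t: 24.25
eef_pos: [0.5137, 0.2186, 0.094]
tool_rot: [-1.225, 1.182, -1.184]
ft_force: [4.0, -2.9, 2.8]
width: 0.0285
```

Traveled 228.7, about 11 mm left.

>>> {"op": "drive_tool", "data": {"plan": [[-0.1, 4, 0, 0, 0, 0, 255], [-0.2, 8, 0, 0, 0, 0, 255], [-0.3, 10, 0, 0, 0, 0, 255], [-0.3, 10, 0, 0, 0, 0, 255]]}}

```text
t: 24.58
eef_pos: [0.5134, 0.2279, 0.0941]
tool_rot: [-1.225, 1.183, -1.184]
ft_force: [5.0, -1.5, 2.2]
width: 0.0282
```

>>> {"op": "drive_tool", "data": {"plan": [[0, 1.5, 0, 0, 0, 0, 255], [0, 2.5, 0, 0, 0, 0, 255], [0, 2.5, 0, 0, 0, 0, 255]]}}

```text
t: 24.83
eef_pos: [0.5134, 0.2283, 0.094]
tool_rot: [-1.226, 1.184, -1.186]
ft_force: [3.2, -7.7, 5.3]
width: 0.0284
```

>>> {"op": "drive_tool", "data": {"plan": [[0, 2, 0, 0, 0, 0, 255], [0, 2, 0, 0, 0, 0, 255], [0, 2, 0, 0, 0, 0, 255]]}}

```text
t: 25.08
eef_pos: [0.5134, 0.2284, 0.094]
tool_rot: [-1.228, 1.185, -1.188]
ft_force: [1.2, -14.3, 8.2]
width: 0.028
```

>>> {"op": "drive_tool", "data": {"plan": [[0, -5, 0, 0, 0, 0, 255], [0, -5, 0, 0, 0, 0, 0], [0, -5, 0, 0, 0, 0, 0], [0, -5, 0, 0, 0, 0, 0], [0, -5, 0, 0, 0, 0, 0]]}}

```text
t: 25.5
eef_pos: [0.5121, 0.2277, 0.0934]
tool_rot: [-1.227, 1.184, -1.182]
ft_force: [0.2, 0.0, 0.8]
width: 0.0473
```

>>> {"op": "drive_tool", "data": {"plan": [[0, 0, 15, 0, 0, 0, 0], [0, 0, 45, 0, 0, 0, 0], [0, 0, 85, 0, 0, 0, 0], [0, 0, 118, 0, 0, 0, 0], [15, 5, 125, 0, 0, 0, 0]]}}

```text
t: 25.92
eef_pos: [0.5285, 0.2332, 0.2251]
tool_rot: [-1.219, 1.181, -1.182]
ft_force: [1.0, 0.6, 0.6]
width: 0.0802
```

>>> {"op": "drive_tool", "data": {"plan": [[25, 12, 0, 0, 0, 0, 0], [60, 28, 0, 0, 0, 0, 0], [85, 40, 0, 0, 0, 0, 0], [95, 47, 0, 0, 0, 0, 0], [95, 47, 0, 0, 0, 0, 0]]}}

```text
t: 26.33
eef_pos: [0.6237, 0.281, 0.217]
tool_rot: [-1.228, 1.183, -1.182]
ft_force: [-0.6, -0.2, -0.6]
width: 0.0866
```

```bash
python3 - <<'E'
from h import *
shot('wrist');shot('wrist','w6.png');o=sensors.get_obs();print(o['eef_pos'])
s=load('wrist');C=cloud(s)*1000;H=C[...,2];im=s['im']
m=(im.max(2)<75)&(C[...,0]>595)&(C[...,0]<655)&(C[...,1]>262)&(C[...,1]<312)&(H>166)&(H<182);t=C[m];print('handle',len(t),np.percentile(t,[1,50,99],axis=0).round(1))
E
```

```text
[0.62245726 0.27938345 0.21803453]
handle 681 [[602.5 274.8 169.5]
 [623.6 293.9 173.9]
 [649.2 309.  178.4]]
```

>>> {"op": "drive_tool", "data": {"plan": [[2, 0, -25, 0, 0, 0, 0], [2, 0, -55, 0, 0, 0, 0], [2, 0, -74, 0, 0, 0, 100], [2, 0, -78, 0, 0, 0, 180], [2, 0, -78, 0, 0, 0, 180]]}}

```text
t: 26.85
eef_pos: [0.6236, 0.2789, 0.1401]
tool_rot: [-1.228, 1.185, -1.183]
ft_force: [-0.5, -0.0, 1.2]
width: 0.0741
```

>>> {"op": "drive_tool", "data": {"plan": [[0, 0, 0, 0, 0, 0, 255], [0, 0, 0, 0, 0, 0, 255], [0, 0, 0, 0, 0, 0, 255], [0, 0, 0, 0, 0, 0, 255], [0, 0, 0, 0, 0, 0, 255]]}}

```text
t: 27.27
eef_pos: [0.6252, 0.2795, 0.1417]
tool_rot: [-1.224, 1.183, -1.183]
ft_force: [0.8, 0.7, 0.6]
width: 0.0414
```

>>> {"op": "drive_tool", "data": {"plan": [[0, 0, 0, 0, 0, 0, 255], [0, 0, 0, 0, 0, 0, 255], [0, 0, 0, 0, 0, 0, 255], [0, 0, 0, 0, 0, 0, 255]]}}

```text
t: 27.6
eef_pos: [0.625, 0.2794, 0.1408]
tool_rot: [-1.226, 1.183, -1.183]
ft_force: [-0.1, 0.4, -0.4]
width: 0.0152
```

>>> {"op": "drive_tool", "data": {"plan": [[0, 0, 0, 0, 0, 0, 255], [-15, -0.5, 0, 0, 0, 0, 255], [-40, -1.4, 0, 0, 0, 0, 255], [-65, -2.3, 0, 0, 0, 0, 255], [-90, -3.1, 0, 0, 0, 0, 255]]}}

```text
t: 28.02
eef_pos: [0.5347, 0.2762, 0.1408]
tool_rot: [-1.224, 1.183, -1.184]
ft_force: [3.6, 1.4, -0.2]
width: 0.0113
```

>>> {"op": "drive_tool", "data": {"plan": [[-25, -0.9, 0, 0, 0, 0, 255], [-50, -1.7, 0, 0, 0, 0, 255], [-72, -2.5, 0, 0, 0, 0, 255], [-90, -3.1, 0, 0, 0, 0, 255], [-98, -3.4, 0, 0, 0, 0, 255]]}}

```text
t: 28.43
eef_pos: [0.4352, 0.2728, 0.1408]
tool_rot: [-1.226, 1.183, -1.182]
ft_force: [2.9, 1.8, -5.8]
width: 0.0111
```

>>> {"op": "drive_tool", "data": {"plan": [[-5, -0.2, 0, 0, 0, 0, 255], [-9, -0.3, 0, 0, 0, 0, 255], [-11, -0.4, 0, 0, 0, 0, 255], [-11, -0.4, 0, 0, 0, 0, 255]]}}

```text
t: 28.77
eef_pos: [0.4268, 0.2726, 0.1408]
tool_rot: [-1.224, 1.183, -1.184]
ft_force: [3.2, 2.1, -5.3]
width: 0.0113
```

>>> {"op": "drive_tool", "data": {"plan": [[-2, 0, 0, 0, 0, 0, 255], [-3, 0, 0, 0, 0, 0, 255], [-3, 0, 0, 0, 0, 0, 255]]}}

```text
t: 29.02
eef_pos: [0.4267, 0.2725, 0.1409]
tool_rot: [-1.219, 1.181, -1.187]
ft_force: [18.8, 4.7, -18.0]
width: 0.0111
```

>>> {"op": "drive_tool", "data": {"plan": [[1.5, 0, 0, 0, 0, 0, 0], [1.5, 0, 0, 0, 0, 0, 0], [1.5, 0, 0, 0, 0, 0, 0], [1.5, 0, 0, 0, 0, 0, 0], [1.5, 0, 0, 0, 0, 0, 0]]}}

```text
t: 29.43
eef_pos: [0.4244, 0.2726, 0.141]
tool_rot: [-1.226, 1.184, -1.183]
ft_force: [0.0, -0.2, 0.4]
width: 0.0369
```

>>> {"op": "drive_tool", "data": {"plan": [[0, 0, 10, 0, 0, 0, 0], [0, 0, 40, 0, 0, 0, 0], [0, 0, 80, 0, 0, 0, 0], [0, -10, 110, 0, 0, 0, 0], [0, -40, 130, 0, 0, 0, 0]]}}

```text
t: 29.85
eef_pos: [0.4242, 0.2358, 0.2748]
tool_rot: [-1.224, 1.179, -1.179]
ft_force: [0.4, -0.0, 0.3]
width: 0.0701
```

>>> {"op": "drive_tool", "data": {"plan": [[-10, -35, 0, 0, 0, 0, 0], [-20, -70, 0, 0, 0, 0, 0], [-20, -70, 0, 0, 0, 0, 0], [-20, -70, 0, 0, 0, 0, 0]]}}

```text
t: 30.18
eef_pos: [0.4045, 0.1611, 0.2722]
tool_rot: [-1.222, 1.186, -1.184]
ft_force: [0.5, 1.4, 1.0]
width: 0.086
```

```bash
python3 - <<'E'
from h import *
shot('wrist');shot('top');shot('scene');o=sensors.get_obs();print(o['eef_pos'])
s=load('wrist');C=cloud(s)*1000;H=C[...,2];im=s['im'];d=im.max(2)<75
m=d&(C[...,0]>395)&(C[...,0]<460)&(C[...,1]>262)&(C[...,1]<305)&(H>169)&(H<180);t=C[m];print('handle',len(t),np.percentile(t,[2,50,98],axis=0).round(1))
m=d&(C[...,0]>480)&(C[...,0]<545)&(C[...,1]>190)&(C[...,1]<255)&(H>108)&(H<122);t=C[m];print('grip',len(t),t.mean(0).round(1) if len(t) else 0)
a=cv2.resize(np.vstack([load('top')['im'],load('scene')['im']]),(450,600))
b=cv2.resize(im,(350,262)); out=np.zeros((600,800,3),np.uint8);out[:,:450]=a;out[:262,450:]=b
c=load('top')['im'][90:240,50:380]
out[300:460,450:]=cv2.resize(c,(350,160)); cv2.imwrite('pics/end.png',out[:,:,::-1])
# old mould on plate
s=load('top');C=cloud(s)*1000;H=C[...,2];m=(H>35)&(H<60)&(np.hypot(C[...,0]-427,C[...,1]+313)<70)
r=cv2.minAreaRect(C[m][:,:2].astype(np.float32));print(r,np.median(C[m][:,2]))
E
```

```text
[0.40446228 0.16344845 0.27121594]
handle 851 [[401.7 267.6 169.9]
 [424.7 288.3 173.7]
 [453.3 301.7 177.9]]
grip 573 [510.1 223.7 114.3]
((427.5581359863281, -314.8212585449219), (56.48326110839844, 99.30583953857422), 79.6483383178711) 45.770541685964616
```

View pics/end.png

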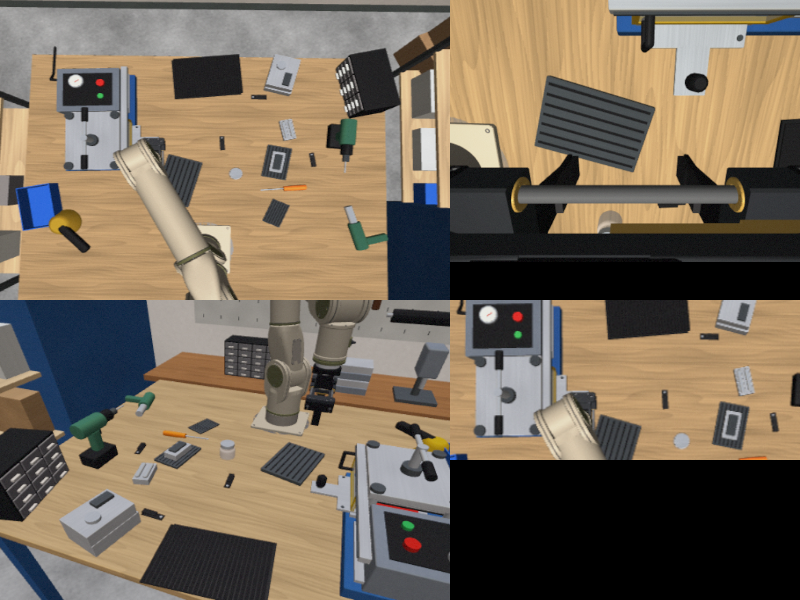

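The picture shows the guard shut, the tray in, and the used mould flat and centred on the middle plate. The bystanders are where they were. The grip's height-filtered mean (y 223.7) is a little lower than I expect for a tray that is home, so I'll check against the tongue's front edge in both views.

```bash
python3 - <<'E'
from h import *
p=imaging.camera_params('wrist');T=np.array(p['hand_eye'])
rt=np.array([[.023,-.001,1],[-1,-.001,.023],[.001,-1,-.001]])
w1=dict(k=[p[k] for k in('fx','fy','cx','cy')],r=rt@T[:3,:3],t=rt@T[:3,3]+[.44023489,.21174555,.27188408],im=cv2.imread('pics/w1.png')[:,:,::-1])
s=load('wrist');s=dict(k=s['k'],r=s['r'],t=s['t'],im=s['im'])
for n,q in(('before',w1),('now',s)):
    im=q['im'].astype(int);b=(im.min(2)>120)&(abs(im[...,0]-im[...,2])<25)
    uv=np.argwhere(b)[:,::-1];P=plane(q,uv,.065)*1000
    P=P[(abs(P[:,0]-512)<26)&(P[:,1]>170)&(P[:,1]<215)]
    e=[P[abs(P[:,0]-x)<2,1].min().round(1) for x in (492,500,522,530)]
    d=im.max(2)<75;uv=np.argwhere(d)[:,::-1];G=plane(q,uv,.116)*1000;G=G[(abs(G[:,0]-511)<25)&(G[:,1]>185)&(G[:,1]<250)]
    h=(uv,);print(n,'tongue end y',e,'grip dark y range at z116',np.percentile(G[:,1],[1,99]).round(1))
E
```

```text
Traceback (most recent call last):
ValueError: zero-size array to reduction operation minimum which has no identity
```

```bash
python3 - <<'E'
from h import *
p=imaging.camera_params('wrist');T=np.array(p['hand_eye'])
rt=np.array([[.023,-.001,1],[-1,-.001,.023],[.001,-1,-.001]])
w1=dict(k=[p[k] for k in('fx','fy','cx','cy')],r=rt@T[:3,:3],t=rt@T[:3,3]+[.44023489,.21174555,.27188408],im=cv2.imread('pics/w1.png')[:,:,::-1])
s=load('wrist');s=dict(k=s['k'],r=s['r'],t=s['t'],im=s['im'])
for n,q in(('before',w1),('now',s)):
    im=q['im'].astype(int);b=(im.min(2)>120)&(abs(im[...,0]-im[...,2])<30)
    P=plane(q,np.argwhere(b)[:,::-1],.065)*1000
    P=P[(abs(P[:,0]-512)<24)&(P[:,1]>150)&(P[:,1]<300)]
    print(n,len(P),[np.sort(P[abs(P[:,0]-x)<3,1])[:3].round(1) for x in (495,504,520,530)])
    blue=(im[...,2]>90)&(im[...,0]<40);B=plane(q,np.argwhere(blue)[:,::-1],.05)*1000
    print('blue edge',[B[abs(B[:,0]-x)<3,1].min().round(1) for x in (580,600,620) if (abs(B[:,0]-x)<3).any()])
E
```

```text
before 2701 [array([195.8, 195.9, 195.9]), array([196. , 196.1, 196.1]), array([231.3, 231.3, 232.5]), array([198.1, 198.1, 199.4])]
blue edge [np.float64(310.0), np.float64(310.4)]
now 3028 [array([198.3, 198.4, 198.4]), array([198.6, 198.6, 198.7]), array([199.1, 199.2, 199.2]), array([199.4, 199.5, 199.5])]
blue edge [np.float64(308.7)]
```

The tongue moved in by about 2.5-4 mm from the start. I had nudged the tray while taking the first grip, so the travel figures allow for the tray being home, but leave about 1 mm unsure. I'll settle it with a gentle push on the grip with closed fingers.

>>> {"op": "drive_tool", "data": {"plan": [[35, 7, 0, 0, 0, 0, 255], [70, 14, 0, 0, 0, 0, 255], [100, 20, 0, 0, 0, 0, 255], [108, 22, -10, 0, 0, 0, 255], [108, 22, -40, 0, 0, 0, 255]]}}

```text
t: 30.75
eef_pos: [0.5161, 0.1867, 0.2327]
tool_rot: [-1.222, 1.179, -1.184]
ft_force: [0.4, 0.4, 0.4]
width: 0.0616
```

>>> {"op": "drive_tool", "data": {"plan": [[0, 0, 0, 0, 0, 0, 255], [0, 0, 0, 0, 0, 0, 255], [0, 0, 0, 0, 0, 0, 255], [0, 0, 0, 0, 0, 0, 255], [0, 0, 0, 0, 0, 0, 255]]}}

```text
t: 31.17
eef_pos: [0.5128, 0.1849, 0.2324]
tool_rot: [-1.223, 1.182, -1.183]
ft_force: [-0.2, -0.0, 0.5]
width: 0.0285
```

>>> {"op": "drive_tool", "data": {"plan": [[0, 0, -35, 0, 0, 0, 255], [0, 0, -70, 0, 0, 0, 255], [0, 0, -105, 0, 0, 0, 255], [0, 0, -133, 0, 0, 0, 255], [0, 0, -136, 0, 0, 0, 255]]}}

```text
t: 31.58
eef_pos: [0.5099, 0.1837, 0.091]
tool_rot: [-1.232, 1.186, -1.182]
ft_force: [0.2, 0.0, -0.1]
width: 0.0015
```

>>> {"op": "drive_tool", "data": {"plan": [[0, 6, 0, 0, 0, 0, 255], [0, 12, 0, 0, 0, 0, 255], [0, 16, 0, 0, 0, 0, 255], [0, 18, 0, 0, 0, 0, 255], [0, 18, 0, 0, 0, 0, 255]]}}

```text
t: 32.0
eef_pos: [0.5137, 0.2008, 0.097]
tool_rot: [-1.225, 1.182, -1.187]
ft_force: [-2.3, -9.7, 5.5]
width: 0.0005
```

>>> {"op": "drive_tool", "data": {"plan": [[0, 1, 0, 0, 0, 0, 255], [0, 2, 0, 0, 0, 0, 255], [0, 2, 0, 0, 0, 0, 255], [0, 2, 0, 0, 0, 0, 255]]}}

```text
t: 32.33
eef_pos: [0.5137, 0.201, 0.097]
tool_rot: [-1.226, 1.183, -1.189]
ft_force: [-3.4, -15.4, 7.9]
width: 0.0004
```

Pushing at 15 N, well above the 3.5 N tray friction, gave no motion, so the tray is home. I'll retreat, take a last check and hand in.

>>> {"op": "drive_tool", "data": {"plan": [[0, -10, 0, 0, 0, 0, 255], [0, -25, 0, 0, 0, 0, 255], [0, -30, 30, 0, 0, 0, 255], [0, -30, 70, 0, 0, 0, 255], [0, -35, 110, 0, 0, 0, 255]]}}

```text
t: 32.75
eef_pos: [0.5121, 0.1692, 0.2069]
tool_rot: [-1.225, 1.183, -1.183]
ft_force: [0.8, 0.8, -0.6]
width: 0.0005
```

>>> {"op": "drive_tool", "data": {"plan": [[-30, 0, 40, 0, 0, 0, 255], [-60, 0, 65, 0, 0, 0, 255], [-80, 0, 65, 0, 0, 0, 255], [-80, 0, 65, 0, 0, 0, 255], [-80, 0, 65, 0, 0, 0, 255]]}}

```text
t: 33.17
eef_pos: [0.4324, 0.1697, 0.2715]
tool_rot: [-1.222, 1.182, -1.181]
ft_force: [0.4, -0.5, -0.4]
width: 0.0008
```

```bash
python3 - <<'E'
from h import *
shot('wrist');s=load('wrist');C=cloud(s)*1000;H=C[...,2];im=s['im'];d=im.max(2)<75
m=d&(C[...,0]>395)&(C[...,0]<460)&(C[...,1]>262)&(C[...,1]<295)&(H>169)&(H<180);print('handle x',np.median(C[m][:,0]),m.sum())
P=plane(s,np.argwhere((im.astype(int).min(2)>120)&(abs(im[...,0].astype(int)-im[...,2])<30))[:,::-1],.065)*1000
print('tongue end',[np.sort(P[(abs(P[:,0]-x)<3)&(P[:,1]>150)&(P[:,1]<300),1])[:2] for x in (500,530)])
o=sensors.get_obs();print(o['t'],o['eef_pos'],o['ft_force']);workorder.finish_job()
E
```

```text
handle x 425.6497366315497 526
tongue end [array([200.62240599, 200.66695263]), array([200.46222747, 200.50682611])]
33.2167 [0.43281689 0.1693906  0.27068189] [ 1.05842987  0.68528344 -0.22792338]
the job is handed in; nothing more can be done
```

The mould change is done and handed in at 33 s of the 72 s allowed.

1. **Opening:** I slid the guard open to its stop and pulled the tray out to its stop.
2. **Used mould:** it stands flat on the middle-sized cooling plate, within about 2 mm of its centre.
3. **New mould:** I set the brass-dome mould on the red pad. It was about 1 mm off centre and within 0.1° of the tray's travel. I did not look at it again once the tray was inside the press.
4. **Closing:** I pushed the tray home and slid the guard shut. It stopped against 19 N, with the handle 200 mm from where it was at the open stop.

- **Tray check:** the first reading of the grip's position looked a few millimetres short of home. I had shifted the tray slightly when taking the first grip, which explains the mismatch. I pushed the grip again with closed fingers after the guard was shut. It gave no further motion at 15 N.
- **Tongue reading:** its front edge read about 2 mm further in after that push, at 200.6 mm against 198.5 mm. So the tray may have crept in slightly. The camera is only good to about 2 mm, so this is not certain.
- **Highest force:** about 73 N at the wrist, while the fingers centred on the tray grip, against the 120 N limit. Most of it went through the fingers onto the grip, and I eased it off straight away.
- **Bystanders:** in the closing pictures I saw none of them moved, judged by eye rather than measured.

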